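Roll the roller up onto the test cradle

TASK

Seat the steel roller for its hardness test: with the fingers behind it, push it slowly and gently up the cradle's ramp and over the crest, so that it drops into the seat against the end stop, without ramming it there. Roll it, never lift it, and do not let it run off ahead of the fingers or roll back down the ramp. Then take the hand away, and leave the other pieces on the bench where they are.

Things in the scene. Friction and masses are not known exactly. Their poses are not given: they have to be found in the camera images.
- roller: The roller to be tested: closed steel cylinder, 60 mm in diameter, 90 mm long, 0.5 to 0.9 kg, smooth and lightly oiled: it rolls freely and turns past the fingers that push it. It starts lying across the lane in the parking dip at the foot of the ramp, its centre at cradle x -1, z 52 mm. Origin at its centre; its y axis runs along its length, x and z turn as it rolls.
- cradle: Test cradle fixed to the bench: base plate 430 x 156 x 10 mm, steel lane 124 mm wide between side guides 12 mm higher than the lane, an end stop plate, a probe stand behind it. Origin on the bench under the parking dip; x level, uphill along the lane, y across, z up. Lane height over the bench, mm: 31 at x -100, straight down to 22 at x 0, then up the ramp (8 degrees) to the crest.
- crest (a point): Middle of the ramp's crest, on the lane surface: cradle x 160, z 44.5 mm. Beyond it the lane falls at 12 degrees to the end stop. A roller pushed up has its centre at x 156, z 74 when it reaches the crest, then rolls down into the seat by itself.
- stop (a point): Middle of the top front edge of the upright end stop plate, which ends the lane: cradle x 212, z 94 mm, plate 148 mm wide, 16 mm thick. The probe stand's column, 18 mm thick and 220 mm high, stands 73 mm beyond it at x 285; its probe arm points on uphill to x 380.
- seat (a point): point on the cradle where the roller's centre lies when it is fully seated against the end stop: x = 182, y = 0, z = 70.5 mm in the cradle's frame. The roller need not be centred across the lane.
- spare: another such roller, standing on end on the bench beside the cradle (60 mm diameter, 90 mm high); not to be used. Origin at the centre of its underside.
- test_block: round flat steel hardness reference block, 64 mm in diameter, 15 mm high, lying on the bench beside the cradle. Origin at the centre of its underside.
- anvil: dark steel mushroom anvil standing on the bench beside the cradle: foot 48 mm in diameter, stem 25 mm in diameter, 45 mm high. Origin at the centre of its underside.
Things that resemble listed ones, but are neither listed nor needed, are in the scene too. Leave any blue or red look-alike of the roller alone.

How it is judged (in metres and radians):
On the way:
1. the roller is part of the way up the ramp, on the lane, with the fingers pushing it (x of roller in the frame of cradle between 0.06 and 0.13 m and z of roller in the frame of cradle between 0.056 and 0.076 m and contact force between roller and the fingers above 0.1 N).
At the end, for the whole second after the job is handed in: The roller lies at rest against the end stop: its centre within 4 mm of the seat point along the lane and in height (within 25 mm across), its axis within 0.08 rad of straight across the lane. Spare roller, block and anvil are within 20 mm of where they stood (x of roller in the frame of seat between -0.004 and 0.004 m and z of roller in the frame of seat between -0.004 and 0.004 m and y of roller in the frame of seat between -0.025 and 0.025 m and angle between the y axis of roller and the y axis of cradle, either way round below 0.08 rad and linear speed of roller below 0.02 m/s and distance of each of spare, test_block, anvil from where it was at the start of the episode below 0.02 m); the robot touches nothing.
It fails at once if the roller runs free on the ramp, ahead or back: faster than 0.2 m/s between foot and crest with no finger on it (x of roller in the frame of cradle between 0.02 and 0.145 m and contact force between roller and the fingers below 0.02 N and linear speed of roller above 0.2 m/s).
It fails at once if the roller is lifted off the lane (by about 2 cm) (z of roller in the frame of cradle above 0.096 m or (x of roller in the frame of cradle below 0.06 m and z of roller in the frame of cradle above 0.082 m)).
It fails at once if a bystander is knocked over or moved by more than 20 mm (distance of any of spare, test_block, anvil from where it was at the start of the episode above 0.02 m or angle between any of spare, anvil's own z axis and vertical above 0.5 rad).
It fails at once if the roller is rammed: the fingers press on it with over 50 N (contact force between roller and the fingers above 50 N).
It also fails if it takes over 40 s, if anything falls off the work surface, if the arm or the gripper's body presses on something with over 40 N, if the wrist force passes 120 N, or if a joint passes its speed limit or range.

ROBOT

A 6-joint arm with a two-finger parallel gripper is mounted at the origin on the work surface. World frame = base frame: x ahead of the robot, y to its left, z up, the work surface at z = 0. Lengths are in mm, angles in rad, forces in N, time in s.
With the tool pointing down it reaches from about 275 to 1000 mm from the base axis. Payload 8.4 kg.
Tool frame: the origin (TCP) lies at the very end of the fingers, on their centre line; the grasp point (between the pads) lies r.hold_point_z behind it (r.hold_point_z is the distance from the TCP to the grasp point, in mm); x points along the fingers, z is the direction in which the jaws open and shut, and the axes are right-handed (so a half turn about x gives the same grasp; the last joint's range is limited). The gripper opens to 85 mm and grips with 20 to 120 N. Pads are 22 mm wide; open, the fingers measure 114 mm over their backs; the gripper's body (76 mm by 85 mm) begins 54 mm behind the grasp point. The pads swing forward as they close: fully open they stand 13 mm farther back than shut.
Start: joints at [1.233, 0.353, 1.633, -0, 1.155, -0.002], TCP at [205.951, 590.095, 231.281] pointing down, gripper open.
Joint ranges: [-2.63, 2.63], [-0.92, 2.1], [0.06, 2.66], [-1.3, 4.44], [0, 2.69], [-3.02, 3.02]. Speed limits (rad/s): [2.22, 2.22, 2.79, 3.14, 3.14, 3.14].

INTERFACE

Orientations are given as [roll, pitch, yaw] about the fixed x, y, z axes, in that order (R = Rz(yaw) Ry(pitch) Rx(roll)).
In Python, from rig import r gives the robot as it stands.
- The arm moves only by the tool jog_arm, never from a script. Its argument "series" is a list of rows, each a list of 7 numbers: the turn, a rotation vector about the tool's x, y, z in degrees, then the shift along the tool's x, y, z in cm, then the opening, from 0 (shut) to 1 (fully open). In form: [[wx, wy, wz, tx, ty, tz, fingers], ...]. A call has 1 to 20 rows; each row shifts and turns the commanded pose from where the row before left it, along the tool's axes as they then stand; what a row does not reach is not made up. A row lasts 1/10 s, in which the tool goes at most 50 mm and 8.59 degrees, less where a joint would pass 70% of its speed; a pose out of reach is approached as far as the arm can. A call with a gripper value outside its range is refused whole. The fingers move at their own pace and stop on an object; "force" is the grip in N (left out, the last holds). Time passes only in rows, so rows that do not move let the fingers close. It gives the time, the measured TCP pose, the force and the opening at its end, in the units of the state.
- r.sense(): the state, without advancing time (a new reading comes with each control period).
- r.grab_frame(name): name is "side" or "top"; returns (picture, depth): 420x560x3 uint8, red, green, blue; 420x560 float32, mm along the optical axis (not along the pixel's ray), 0 where there is no reading.
- r.get_calibration(name): a dict with "mtx" (3x3 intrinsics, pixels), "position" and "rotation" of the camera in the world. Camera axes: x right, y down, z forward; pixel columns grow to the right and rows downward; lengths in mm; the calibration is good to about 2 mm. A picture is of the moment at which its call begins. get_calibration takes no time and is no camera call.
- r.sign_off(): hands the job in, once; it reports no verdict.
The state is a dict: "clock": time; "qpos": joint angles; "qvel": joint speeds; "joint_efforts": joint torques, N m; "eef_pos": TCP position; "tcp_rot": TCP orientation; "contact_force": force on the tool from outside, world axes, zero at the start; "wrist_torque": the same for the moment, N m; "opening": opening from 0.0 (shut) to 1.0 (fully open).
Only numpy, scipy, OpenCV 4.12 (cv2) and the standard library are available. Lean on these libraries where they do the work, as an engineer would, in place of code of your own. Each camera call takes 0.05 s, during which the arm holds its last target.

## Working session

There is one attempt and no reset: what is moved stays moved. The work goes in short steps, Python scripts to look and compute and a tool call to move; the robot and the scene stay as the last step left them, time stands still between calls to the robot, and variables do not carry over. Pictures are saved under pics/ and viewed, and the job is handed in when it is done.

Besides the shell and the picture viewer there is one more tool, called by a JSON object that holds its "api" and its "payload", one argument or row to a line. jog_arm: Moves the arm, as the interface text tells. Its arguments: {"type":"object","properties":{"series":{"type":"array"},"force":{"type":"number"}},"required":["series"]}

```bash
ls; mkdir -p pics; python3 - <<'E'
from rig import r
import cv2,numpy as np
print(r.sense(), r.hold_point_z)
for n in("side","top"):
    p,d=r.grab_frame(n); cv2.imwrite(f"pics/{n}0.png",cv2.cvtColor(p,cv2.COLOR_RGB2BGR)); np.save(f"{n}0_d.npy",d); np.save(f"{n}0_p.npy",p)
    print(n,r.get_calibration(n))
E
```

```text
pics
{'clock': 0.0, 'qpos': array([ 1.23259343e+00,  3.53670284e-01,  1.63414406e+00,  1.88204050e-06,
        1.15519255e+00, -2.42258303e-03]), 'qvel': array([-0.00039682, -0.00067865,  0.00030135,  0.00180322, -0.00011936,
       -0.00130885]), 'joint_efforts': array([-2.35844709e-03, -6.05247903e+01, -3.42059791e+01, -1.57502209e-04,
        9.34442942e-03,  1.43244597e-05]), 'eef_pos': array([205.79444498, 589.63775384, 230.54360816]), 'tcp_rot': array([ 3.13795334,  1.56938209, -1.91021672]), 'contact_force': array([0.01172043, 1.19640498, 0.21897604]), 'wrist_torque': array([ 0.01320438,  0.02592481, -0.05312263]), 'opening': 1.0002809261584884} 18.700000000000003
side {'mtx': array([[472.82145788,   0.        , 279.1552836 ],
       [  0.        , 472.82145788, 211.70687367],
       [  0.        ,   0.        ,   1.        ]]), 'position': array([ 313.02048804, -498.38687864,  860.95525745]), 'rotation': array([-2.48349828,  0.00491003, -0.45127406])}
top {'mtx': array([[468.54099843,   0.        , 280.09932838],
       [  0.        , 468.54099843, 216.27529084],
       [  0.        ,   0.        ,   1.        ]]), 'position': array([516.32599424,  59.16502177, 870.68362683]), 'rotation': array([-3.06142263, -0.00320953, -1.54202737])}
```

View pics/side0.png

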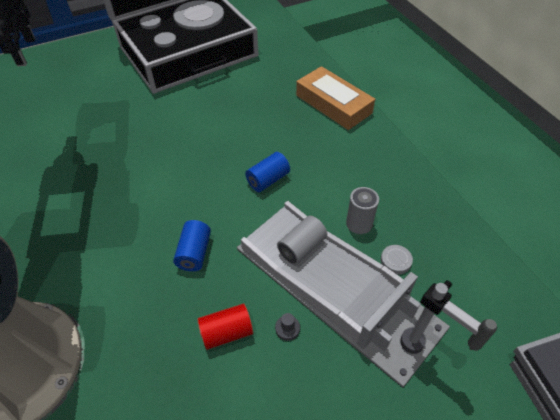

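View pics/top0.png

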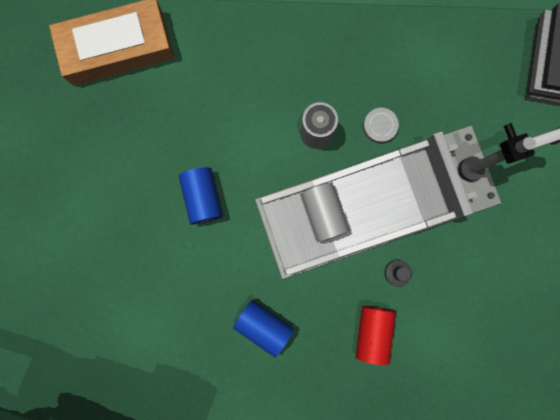

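The side view shows the roller in the cradle at (302,240), uphill toward the stop at (390,305). In the top view the roller is at (325,210), the stop plate at (450,178), the spare at (320,120), the block at (381,125) and the anvil at (398,272).

```bash
cat > h.py <<'E'
import numpy as np
from scipy.spatial.transform import Rotation as R
def cam(c): return c["mtx"],np.array(c["position"]),R.from_euler('xyz',c["rotation"]).as_matrix()
def cloud(c,d):
    K,p,M=cam(c); v,u=np.mgrid[:d.shape[0],:d.shape[1]]
    q=np.stack([(u-K[0,2])/K[0,0]*d,(v-K[1,2])/K[1,1]*d,d],-1)
    return q@M.T+p
def px(c,P):
    K,p,M=cam(c); q=(np.atleast_2d(P)-p)@M; q=q@K.T; return q[:,:2]/q[:,2:]
def ray(c,u,v,z):
    K,p,M=cam(c); d=M@np.linalg.solve(K,[u,v,1.]); return p+d*(z-p[2])/d[2]
E
python3 - <<'E'
from rig import r
import numpy as np,cv2
from h import *
ct=r.get_calibration("top"); W=cloud(ct,np.load("top0_d.npy")); z=W[...,2]
print("bench",np.median(z[300:400,450:]))
# stop top
m=np.zeros(z.shape,bool); m[120:230,425:485]=True; m&=(abs(z-94)<5)
P=W[m]; print("stop n",len(P)); 
print(cv2.minAreaRect(P[:,:2].astype(np.float32)), np.median(P[:,2]))
# base + cradle mask
b=np.zeros(z.shape,bool); b[120:285,250:505]=True
b&=(z>5)&(z<40)
p=np.load("top0_p.npy").astype(int); b&=(abs(p[...,1]-p[...,0])<22)
n,l,s,c=cv2.connectedComponentsWithStats(b.astype(np.uint8)); k=1+np.argmax(s[1:,4])
print(s[k],cv2.minAreaRect(W[l==k][:,:2].astype(np.float32)))
# roller
m=np.zeros(z.shape,bool); m[165:250,295:360]=True
for t in (62,70,75):
  q=W[m&(z>t)]; print("roller",t,len(q),q[:,:2].mean(0),q[:,2].max(),cv2.minAreaRect(q[:,:2].astype(np.float32)))
for nme,(u,v) in dict(spare=(320,120),block=(381,125),anvil=(401,273),pr=(528,143)).items(): print(nme,W[v,u])
E
```

```text
bench -0.0769424249202757
stop n 906
((668.2371826171875, -253.11636352539062), (147.6881866455078, 68.11967468261719), 20.312191009521484) 93.78078063033558
[ 256  163  203  116 8599] ((604.1902465820312, -82.12060546875), (155.95413208007812, 343.89276123046875), 20.60073471069336)
roller 62 1747 [589.08715003 -16.94203068] 870.6836268298908 ((579.8884887695312, 13.157745361328125), (91.80360412597656, 128.2362060546875), 18.90288543701172)
roller 70 1507 [589.43052544 -17.3935098 ] 870.6836268298908 ((579.3026123046875, 15.268020629882812), (91.3819351196289, 124.1103286743164), 19.058990478515625)
roller 75 1219 [589.32904511 -17.32753381] 870.6836268298908 ((579.0211791992188, 16.531784057617188), (91.07218933105469, 121.2392807006836), 18.870927810668945)
spare [744.19293876  -4.33834352  93.43939096]
block [ 761.33862303 -124.76129318   14.04859916]
anvil [ 489.15639169 -156.41054869   44.25233711]
pr [ 682.84556108 -289.03527581  219.30801499]
```

```bash
python3 - <<'E'
from rig import r
import numpy as np,cv2
from h import *
np.set_printoptions(suppress=True,precision=2)
ct=r.get_calibration("top"); W=cloud(ct,np.load("top0_d.npy")); z=W[...,2]
m=np.zeros(z.shape,bool); m[120:230,425:485]=True; m&=(abs(z-94)<2.5)
n,l,s,c=cv2.connectedComponentsWithStats(m.astype(np.uint8)); k=1+np.argmax(s[1:,4])
st=cv2.minAreaRect(W[l==k][:,:2].astype(np.float32)); print("stop",s[k],st)
m=np.zeros(z.shape,bool); m[165:250,295:360]=True
q=W[m&(z>60)&(z<100)]; print("roller max",np.percentile(q[:,2],99)); print(cv2.minAreaRect(q[:,:2].astype(np.float32)))
t=q[q[:,2]>79]; print(t[:,:2].mean(0)); 
a=np.deg2rad(st[2]);print(st[2])
for a in np.deg2rad([18,19,20,21]):
  U=np.array([np.sin(a),-np.cos(a)]);V=np.array([np.cos(a),np.sin(a)])
  # stop front face: gradient across rows; guides: heights profile across
  c=W[...,:2]-np.array(st[0]); x=c@U; y=c@V
  print(np.rad2deg(a))
  for lo,hi in((-290,-260),(-170,-130),(-110,-70)):
    M=(x>lo)&(x<hi)&(abs(y)<100)&(z<90); h=z[M]; 
    med=np.median(h[abs(y[M])<40]); g=M&(z>med+7)&(z<med+20)
    print(lo,"lane",med,"guides y",np.median(y[g&(y>0)]),np.median(y[g&(y<0)]),g.sum())
  M=np.zeros(z.shape,bool);M[165:250,295:360]=True;M&=(z>79)&(z<100);print("roller x,y",x[M].mean(),y[M].mean())
E
```

```text
stop [434 132  39  85 803] ((659.44873046875, -229.28640747070312), (147.66671752929688, 17.562488555908203), 20.731111526489258)
roller max 84.18592545462707
((591.2806396484375, -19.6334228515625), (92.12085723876953, 58.20626449584961), 20.60018539428711)
[591.82 -19.38]
20.731111526489258
18.0
-290 lane 26.6631764014611 guides y 54.23298416650508 -79.47994174362869 194
-170 lane 31.614359348737025 guides y 59.86679220497014 -73.73927914347829 264
-110 lane 40.07085898369121 guides y 62.756383685169226 -71.02031711619746 275
roller x,y -220.53253751345736 0.5461028206385486
19.0
-290 lane 26.67874509780455 guides y 58.97859811930441 -74.63793329828223 193
-170 lane 31.53789284966399 guides y 62.518704851321935 -71.11801599732297 266
-110 lane 40.06168281682858 guides y 64.25451519765795 -69.29102671975998 277
roller x,y -220.48941853143842 4.394843123864195
20.0
-290 lane 26.663990324583892 guides y 63.70690713719277 -69.63492334489183 195
-170 lane 31.539083529572167 guides y 65.12015341178562 -68.44833088266384 266
-110 lane 40.06935963043077 guides y 65.7915904859548 -67.68145468673265 277
roller x,y -220.37913633660585 8.242244715300496
21.0
-290 lane 26.650176222085975 guides y 68.36015697707748 -64.97846599947822 196
-170 lane 31.540324550903847 guides y 67.85426214287199 -65.86594279951827 266
-110 lane 40.036483552548475 guides y 67.25488448951067 -66.13986306796536 274
roller x,y -220.20172452198446 12.08713563915211
```

```bash
cat >> h.py <<'E'
A=np.deg2rad(20.7);U=np.array([np.sin(A),-np.cos(A),0]);V=np.array([np.cos(A),np.sin(A),0]);O=np.array([659.45,-229.3,0])-220*U
def C2W(x,y,z): return O+x*U+y*V+np.array([0,0,z])
def W2C(p): d=np.array(p)-O; return np.array([d@U,d@V,d[2]])
def rep(s,tgt=None):
    M=R.from_euler('xyz',s['tcp_rot']).as_matrix()
    print("t",s['clock'],"cradle",W2C(s['eef_pos']).round(1),"F",s['contact_force'].round(2),"open",round(float(s['opening']),3),"q6",s['qpos'].round(2))
    print("tool axes in cradle:",(M.T@np.array([U,V,[0,0,1]]).T).round(3).tolist())
    best=[]
    for sg in(1,-1):
        x=np.array([0,0,-1.]);z=sg*V;y=np.cross(z,x);T=np.array([x,y,z]).T
        print("turn deg",sg,np.rad2deg(R.from_matrix(M.T@T).as_rotvec()).round(2))
    if tgt is not None: print("shift tool mm",(M.T@(C2W(*tgt)-s['eef_pos'])).round(1),"dist",np.linalg.norm(C2W(*tgt)-s['eef_pos']).round(1))
E
python3 - <<'E'
from rig import r
from h import *
print(O); rep(r.sense(),(-80,10,231))
E
```

```text
[581.68553437 -23.50231322   0.        ]
t 0.1 cradle [-706.5 -134.8  230.6] F [-0.25 -1.19 -0.45] open 1.0 q6 [ 1.23  0.35  1.63 -0.    1.16 -0.  ]
tool axes in cradle: [[0.001, -0.001, -1.0], [-0.642, -0.767, -0.0], [-0.767, 0.642, -0.001]]
turn deg 1 [ 5.006e+01 -7.000e-02  3.000e-02]
turn deg -1 [-1.2994e+02 -4.0000e-02 -8.0000e-02]
shift tool mm [ 1.000e-01 -5.132e+02 -3.874e+02] dist 643.0
```

{"api": "jog_arm", "payload": {
  "series": [
    [0,0,0,0,-1.72,-1.34,0.5],
    [0,0,0,0,-3.5,-2.6,0.5],
    [0,0,0,0,-3.5,-2.6,0.5],
    [0,0,0,0,-3.5,-2.6,0.5],
    [0,0,0,0,-3.5,-2.6,0.5],
    [0,0,0,0,-3.5,-2.6,0.5],
    [0,0,0,0,-3.5,-2.6,0.5],
    [0,0,0,0,-3.5,-2.6,0.5],
    [0,0,0,0,-3.5,-2.6,0.5],
    [0,0,0,0,-3.5,-2.6,0.5],
    [0,0,0,0,-3.5,-2.6,0.5],
    [0,0,0,0,-3.5,-2.6,0.5],
    [0,0,0,0,-3.5,-2.6,0.5],
    [0,0,0,0,-3.5,-2.6,0.5],
    [0,0,0,0,-3.5,-2.6,0.5],
    [0,0,0,0,-0.6,-1.0,0.5]
  ]
}}

```text
clock: 1.7
eef_pos: [564.4, 51.2, 231.1]
tcp_rot: [-2.153, 1.569, -0.921]
contact_force: [0.0, -0.2, -0.3]
opening: 0.499
```

{"api": "jog_arm", "payload": {
  "series": [
    [8,0,0,0,0,0,0.5],
    [8,0,0,0,0,0,0.5],
    [8,0,0,0,0,0,0.5],
    [8,0,0,0,0,0,0.5],
    [8,0,0,0,0,0,0.5],
    [8,0,0,0,0,0,0.5],
    [2.06,0,0,0,0,0,0.5],
    [0,0,0,0,0,0,0.5],
    [0,0,0,0,0,0,0.5]
  ]
}}

```text
clock: 2.6
eef_pos: [562.2, 55.1, 231.2]
tcp_rot: [2.939, 1.57, -2.981]
contact_force: [-0.1, 0.2, -0.6]
opening: 0.5
```

```bash
python3 - <<'E'
from rig import r
from h import *
rep(r.sense(),(-80,10,140))
E
```

```text
t 2.6 cradle [-80.4   9.5 231.2] F [-0.12  0.16 -0.62] open 0.5 q6 [ 0.1   0.26  1.76 -0.    1.12 -0.27]
tool axes in cradle: [[-0.0, -0.0, -1.0], [-1.0, -0.001, 0.0], [-0.001, 1.0, -0.0]]
turn deg 1 [ 0.08 -0.03 -0.01]
turn deg -1 [-1.7992e+02  1.0000e-02 -4.0000e-02]
shift tool mm [91.2 -0.4  0.5] dist 91.2
```

{"api": "jog_arm", "payload": {
  "series": [
    [0,0,0,2,0,0,0.5],
    [0,0,0,3,0,0,0.5],
    [0,0,0,3,0,0,0.5],
    [0,0,0,3,0,0,0.5],
    [0,0,0,3,0,0,0.5],
    [0,0,0,2,0,0,0.5],
    [0,0,0,1.5,0,0,0.5],
    [0,0,0,0.6,0,0,0.5],
    [0,0,0,0,0,0,0.5],
    [0,0,0,0,0,0,0.5]
  ]
}}

```text
clock: 3.6
eef_pos: [563.5, 55.3, 51.1]
tcp_rot: [-0.278, 1.57, 0.084]
contact_force: [1.0, -0.1, 0.2]
opening: 0.5
```

```bash
python3 - <<'E'
from rig import r
from h import *
import cv2
rep(r.sense(),(-55,10,41))
for n in("side","top"):
    p,d=r.grab_frame(n); p=cv2.cvtColor(p,cv2.COLOR_RGB2BGR)
    p=p[180:400,200:480] if n=="side" else p[80:300,230:510]
    cv2.imwrite(f"pics/{n}1.png",cv2.resize(p,None,fx=2.5,fy=2.5))
E
```

```text
t 3.6 cradle [-80.1  10.8  51.1] F [ 0.96 -0.1   0.21] open 0.5 q6 [ 0.1   0.49  1.89 -0.    0.75 -0.27]
tool axes in cradle: [[0.0, 0.001, -1.0], [-1.0, -0.0, -0.0], [-0.0, 1.0, 0.001]]
turn deg 1 [0.01 0.07 0.02]
turn deg -1 [-1.7999e+02 -3.0000e-02  1.0000e-01]
shift tool mm [ 10.1 -25.1  -0.8] dist 27.1
```

View pics/side1.png

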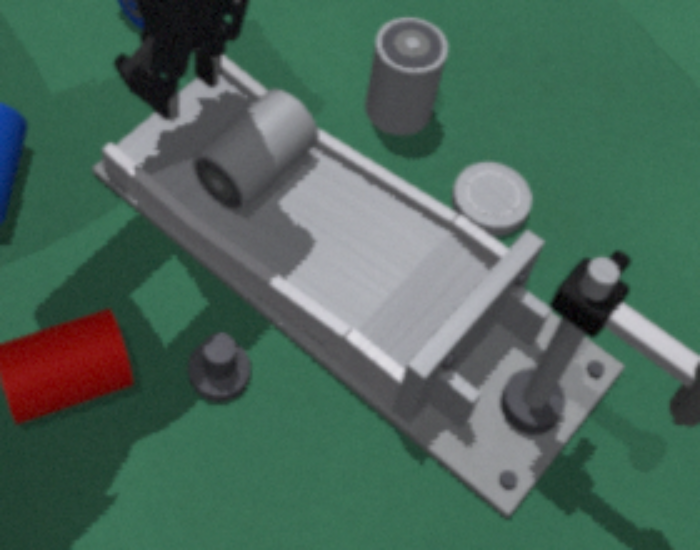

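View pics/top1.png

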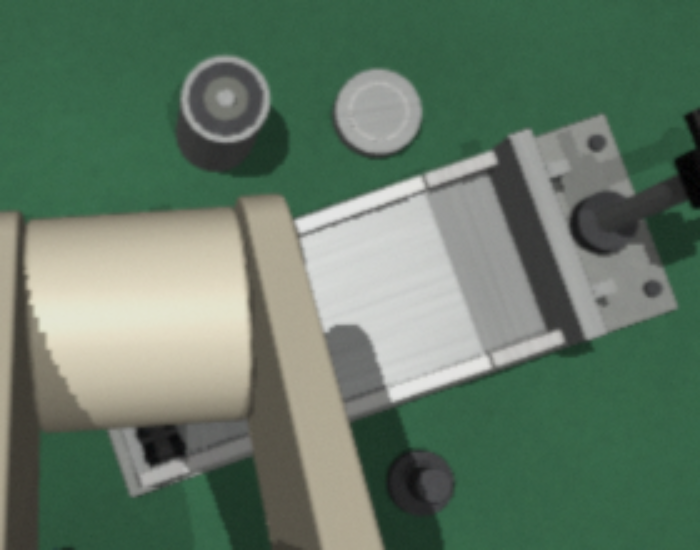

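In the side view the fingers straddle the roller's middle just behind it, with the tips at about (170,100) and the roller at (255,150) in the crop. The top view is blocked by the arm. Next I lower the fingers and close in slowly.

{"api": "jog_arm", "payload": {
  "series": [
    [0,0,0,0.4,0,0,0.5],
    [0,0,0,0.4,-0.2,0,0.5],
    [0,0,0,0.3,-0.4,0,0.5],
    [0,0,0,0,-0.5,0,0.5],
    [0,0,0,0,-0.5,0,0.5],
    [0,0,0,0,-0.4,0,0.5],
    [0,0,0,0,-0.3,0,0.5],
    [0,0,0,0,-0.3,0,0.5],
    [0,0,0,0,-0.2,0,0.5],
    [0,0,0,0,-0.2,0,0.5],
    [0,0,0,0,-0.2,0,0.5],
    [0,0,0,0,-0.2,0,0.5],
    [0,0,0,0,-0.2,0,0.5],
    [0,0,0,0,-0.2,0,0.5],
    [0,0,0,0,0,0,0.5]
  ]
}}

```text
clock: 5.2
eef_pos: [576.3, 19.5, 39.3]
tcp_rot: [1.852, 1.571, 2.213]
contact_force: [0.9, 0.3, -0.1]
opening: 0.504
```

```bash
cat > look.py <<'E'
from rig import r
from h import *
import cv2,sys
tag=sys.argv[1]
rep(r.sense())
p,d=r.grab_frame("side"); c=r.get_calibration("side"); W=cloud(c,d)
C=np.stack([(W-O)@U,(W-O)@V,W[...,2]],-1)
b=p.astype(int); g=(b.max(-1)>60)&(b.max(-1)-b.min(-1)<30)  # not black fingers / green
x,y,z=C[...,0],C[...,1],C[...,2]
lane=np.where(x<0,22-.09*x,np.where(x<160,22+.1405*x,44.5-.2126*(x-160)))
m=g&(abs(y)<62)&(x>-60)&(x<210)&(z>lane+22)&(z<110)
n,l,s,_=cv2.connectedComponentsWithStats(m.astype(np.uint8))
for k in range(1,n):
    if s[k,4]<60: continue
    q=C[l==k]
    # circle fit, r=30, in xz (linear LSQ w/ fixed handled via free radius too)
    from scipy.optimize import least_squares
    f=least_squares(lambda v: np.hypot(q[:,0]-v[0]-v[2]*(q[:,1]-q[:,1].mean()),q[:,2]-v[1])-30,[q[:,0].mean(),q[:,2].max()-30,0],loss='soft_l1')
    print("px",s[k],"n",len(q),"centre x,z,skew",f.x.round(2),"y",np.percentile(q[:,1],[1,99]).round(1),"rms",np.sqrt(np.mean(f.fun**2)).round(2))
cv2.imwrite(f"pics/{tag}.png",cv2.resize(cv2.cvtColor(p,cv2.COLOR_RGB2BGR)[180:400,200:480],None,fx=2.5,fy=2.5))
E
python3 look.py side2
```

```text
t 5.2 cradle [-42.2  10.2  39.3] F [ 0.92  0.28 -0.11] open 0.504 q6 [ 0.03  0.53  1.87  0.    0.74 -0.33]
tool axes in cradle: [[-0.0, -0.0, -1.0], [-1.0, 0.0, 0.0], [0.0, 1.0, -0.0]]
turn deg 1 [-0.02 -0.   -0.01]
turn deg -1 [ 1.7998e+02 -1.0000e-02  0.0000e+00]
px [ 277  212   51   51 1225] n 1225 centre x,z,skew [ 1.19 52.78  0.  ] y [-34.1  55.5] rms 2.52
```

View pics/side2.png

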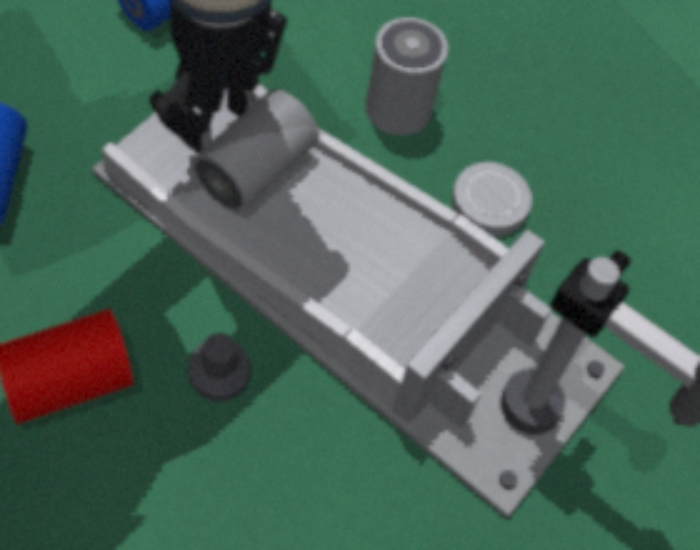

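The fingertips are right behind the roller, and the fit puts its centre at x≈1, z≈52.8, y from -34 to 56. That is consistent with the dip. I start a slow push.

{"api": "jog_arm", "payload": {
  "series": [
    [0,0,0,0,-0.1,0,0.5],
    [0,0,0,-0.02,-0.1,0,0.5],
    [0,0,0,-0.02,-0.15,0,0.5],
    [0,0,0,-0.03,-0.2,0,0.5],
    [0,0,0,-0.03,-0.2,0,0.5],
    [0,0,0,-0.03,-0.2,0,0.5],
    [0,0,0,-0.03,-0.2,0,0.5],
    [0,0,0,-0.03,-0.2,0,0.5],
    [0,0,0,-0.03,-0.2,0,0.5],
    [0,0,0,-0.03,-0.2,0,0.5],
    [0,0,0,-0.03,-0.2,0,0.5],
    [0,0,0,-0.03,-0.2,0,0.5],
    [0,0,0,-0.03,-0.2,0,0.5],
    [0,0,0,-0.03,-0.2,0,0.5],
    [0,0,0,-0.03,-0.2,0,0.5]
  ]
}}

```text
clock: 6.75
eef_pos: [586.0, -6.2, 43.3]
tcp_rot: [-0.121, 1.571, 0.24]
contact_force: [-0.7, 3.2, 1.9]
opening: 0.501
```

```bash
python3 look.py side3
```

```text
t 6.75 cradle [-14.7  10.2  43.3] F [-0.74  3.23  1.92] open 0.501 q6 [-0.01  0.53  1.85  0.    0.76 -0.37]
tool axes in cradle: [[0.0, 0.0, -1.0], [-1.0, -0.0, -0.0], [-0.0, 1.0, 0.0]]
turn deg 1 [0. 0. 0.]
turn deg -1 [-180.   -0.    0.]
px [ 287  219   51   51 1261] n 1261 centre x,z,skew [28.57 56.56  0.  ] y [-34.   55.3] rms 2.17
```

View pics/side3.png

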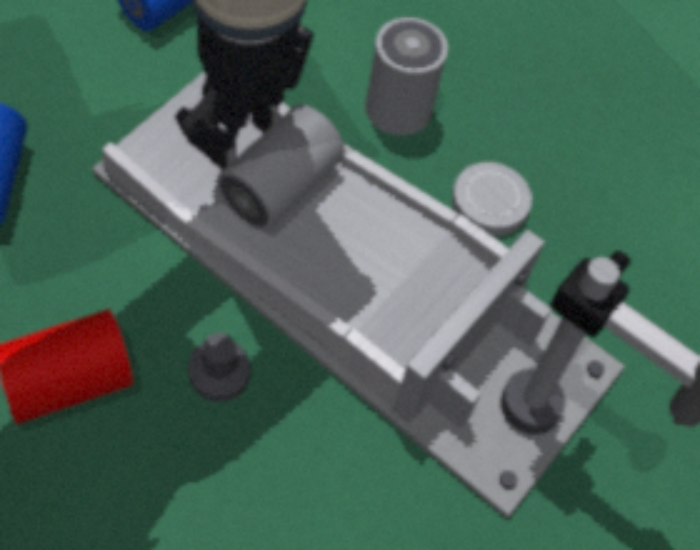

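Contact is steady at about 3 N and the roller is square across the lane at x≈28, as the ramp line predicts. I continue the push.

{"api": "jog_arm", "payload": {
  "series": [
    [0,0,0,-0.03,-0.2,0,0.5],
    [0,0,0,-0.035,-0.25,0,0.5],
    [0,0,0,-0.035,-0.25,0,0.5],
    [0,0,0,-0.035,-0.25,0,0.5],
    [0,0,0,-0.035,-0.25,0,0.5],
    [0,0,0,-0.035,-0.25,0,0.5],
    [0,0,0,-0.035,-0.25,0,0.5],
    [0,0,0,-0.035,-0.25,0,0.5],
    [0,0,0,-0.035,-0.25,0,0.5],
    [0,0,0,-0.035,-0.25,0,0.5],
    [0,0,0,-0.035,-0.25,0,0.5],
    [0,0,0,-0.035,-0.25,0,0.5],
    [0,0,0,-0.035,-0.25,0,0.5],
    [0,0,0,-0.035,-0.25,0,0.5],
    [0,0,0,-0.035,-0.25,0,0.5],
    [0,0,0,-0.035,-0.25,0,0.5],
    [0,0,0,-0.035,-0.25,0,0.5],
    [0,0,0,-0.035,-0.25,0,0.5],
    [0,0,0,-0.035,-0.25,0,0.5],
    [0,0,0,-0.035,-0.25,0,0.5]
  ]
}}

```text
clock: 8.8
eef_pos: [603.5, -52.6, 50.3]
tcp_rot: [2.888, 1.571, -3.033]
contact_force: [-1.1, 2.5, 1.0]
opening: 0.501
```

```bash
python3 look.py side4
```

```text
t 8.8 cradle [34.9 10.2 50.3] F [-1.11  2.51  1.01] open 0.501 q6 [-0.09  0.54  1.8  -0.    0.8  -0.45]
tool axes in cradle: [[-0.0, -0.0, -1.0], [-1.0, -0.0, 0.0], [-0.0, 1.0, -0.0]]
turn deg 1 [ 0. -0. -0.]
turn deg -1 [-180.    0.   -0.]
px [ 306  233   52   50 1337] n 1337 centre x,z,skew [78.22 63.58  0.  ] y [-34.   55.6] rms 1.96
```

View pics/side4.png

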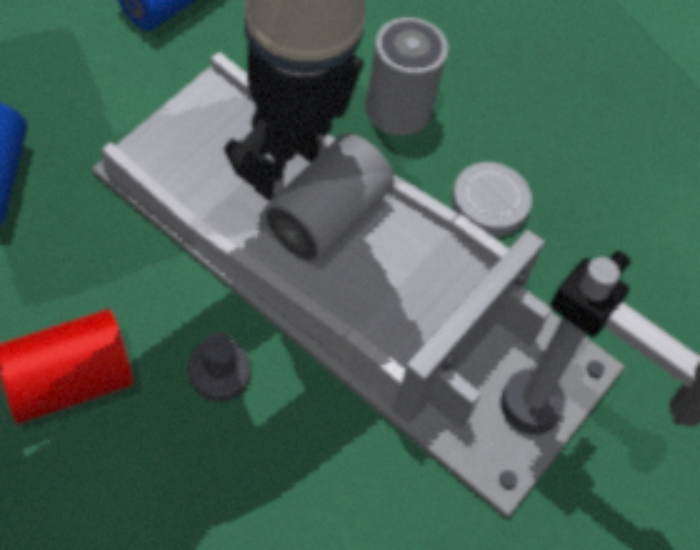

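The roller is at x≈78, y -34 to 56, with the fingers on it. I continue.

{"api": "jog_arm", "payload": {
  "series": [
    [0,0,0,-0.035,-0.25,0,0.5],
    [0,0,0,-0.035,-0.25,0,0.5],
    [0,0,0,-0.035,-0.25,0,0.5],
    [0,0,0,-0.035,-0.25,0,0.5],
    [0,0,0,-0.035,-0.25,0,0.5],
    [0,0,0,-0.035,-0.25,0,0.5],
    [0,0,0,-0.035,-0.25,0,0.5],
    [0,0,0,-0.035,-0.25,0,0.5],
    [0,0,0,-0.035,-0.25,0,0.5],
    [0,0,0,-0.035,-0.25,0,0.5],
    [0,0,0,-0.035,-0.25,0,0.5],
    [0,0,0,-0.035,-0.25,0,0.5],
    [0,0,0,-0.035,-0.25,0,0.5],
    [0,0,0,-0.035,-0.25,0,0.5],
    [0,0,0,-0.035,-0.25,0,0.5],
    [0,0,0,-0.035,-0.25,0,0.5],
    [0,0,0,-0.035,-0.25,0,0.5],
    [0,0,0,-0.035,-0.25,0,0.5],
    [0,0,0,-0.035,-0.25,0,0.5],
    [0,0,0,-0.035,-0.25,0,0.5]
  ]
}}

```text
clock: 10.85
eef_pos: [621.2, -99.3, 57.3]
tcp_rot: [-0.696, 1.571, -0.334]
contact_force: [-1.0, 2.3, 1.6]
opening: 0.5
```

```bash
python3 look.py side5
```

```text
t 10.85 cradle [84.9 10.2 57.3] F [-0.97  2.31  1.59] open 0.5 q6 [-0.16  0.56  1.75 -0.    0.83 -0.52]
tool axes in cradle: [[0.0, 0.0, -1.0], [-1.0, -0.0, -0.0], [-0.0, 1.0, 0.0]]
turn deg 1 [0. 0. 0.]
turn deg -1 [-180.   -0.    0.]
px [ 325  246   54   52 1417] n 1417 centre x,z,skew [128.11  70.65   0.  ] y [-34.   56.1] rms 1.76
```

View pics/side5.png

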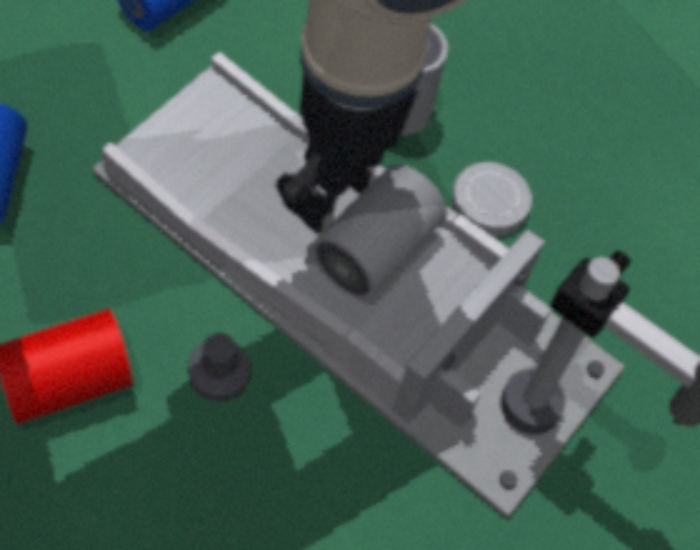

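The roller is at x≈128 and touching the fingers. Next I take it slowly over the crest and stop well short of the seat.

{"api": "jog_arm", "payload": {
  "series": [
    [0,0,0,-0.035,-0.25,0,0.5],
    [0,0,0,-0.035,-0.25,0,0.5],
    [0,0,0,-0.035,-0.25,0,0.5],
    [0,0,0,-0.035,-0.25,0,0.5],
    [0,0,0,-0.035,-0.25,0,0.5],
    [0,0,0,-0.035,-0.25,0,0.5],
    [0,0,0,-0.035,-0.2,0,0.5],
    [0,0,0,-0.03,-0.2,0,0.5],
    [0,0,0,-0.02,-0.2,0,0.5],
    [0,0,0,-0.02,-0.2,0,0.5],
    [0,0,0,-0.02,-0.2,0,0.5],
    [0,0,0,-0.02,-0.15,0,0.5],
    [0,0,0,0,-0.15,0,0.5],
    [0,0,0,0,-0.15,0,0.5],
    [0,0,0,0,-0.15,0,0.5],
    [0,0,0,0,-0.15,0,0.5],
    [0,0,0,0,-0.15,0,0.5],
    [0,0,0,0,-0.15,0,0.5],
    [0,0,0,0,0,0,0.5],
    [0,0,0,0,0,0,0.5]
  ]
}}

```text
clock: 12.9
eef_pos: [633.7, -132.5, 60.7]
tcp_rot: [-1.333, 1.571, -0.972]
contact_force: [-0.2, 0.1, 0.5]
opening: 0.5
```

```bash
python3 look.py side6
```

```text
t 12.9 cradle [120.3  10.2  60.7] F [-0.19  0.06  0.49] open 0.5 q6 [-0.21  0.58  1.7  -0.    0.86 -0.57]
tool axes in cradle: [[0.0, 0.0, -1.0], [-1.0, 0.0, -0.0], [0.0, 1.0, 0.0]]
turn deg 1 [-0.    0.    0.01]
turn deg -1 [ 1.8e+02  1.0e-02 -0.0e+00]
px [ 348  262   55   51 1310] n 1310 centre x,z,skew [183.79  71.01  -0.  ] y [-34.   55.9] rms 1.31
```

View pics/side6.png

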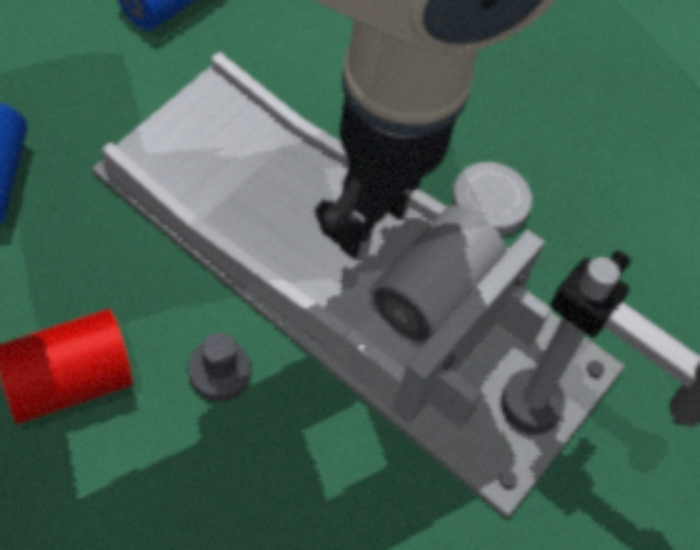

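The roller has dropped into the seat: fit x≈183.8 (same +2 mm bias as before), z≈71, square across the lane. I back the hand off downhill a little, then lift it.

{"api": "jog_arm", "payload": {
  "series": [
    [0,0,0,0,0.5,0,0.5],
    [0,0,0,-0.2,1,0,0.5],
    [0,0,0,-0.5,1,0,0.5],
    [0,0,0,-1,1,0,0.5],
    [0,0,0,-2,1,0,0.5],
    [0,0,0,-3,1,0,0.5],
    [0,0,0,-3,2,0,0.5],
    [0,0,0,-3,3,0,0.5],
    [0,0,0,-3,3,0,0.5],
    [0,0,0,-2,3,0,0.5],
    [0,0,0,-1,3,0,0.5],
    [0,0,0,0,3,0,0.5],
    [0,0,0,0,3,0,0.5],
    [0,0,0,0,3,0,0.5],
    [0,0,0,0,3,0,0.5],
    [0,0,0,0,2,0,0.5],
    [0,0,0,0,1,0,0.5],
    [0,0,0,0,0,0,0.5]
  ]
}}

```text
clock: 14.75
eef_pos: [511.1, 191.5, 248.4]
tcp_rot: [0.045, 1.57, 0.408]
contact_force: [0.2, 0.2, -0.9]
opening: 0.501
```

```bash
python3 look.py side7; python3 - <<'E'
from rig import r
from h import *
import cv2
p,d=r.grab_frame("top"); c=r.get_calibration("top"); W=cloud(c,d); W0=cloud(c,np.load("top0_d.npy"))
cv2.imwrite("pics/top7.png",cv2.cvtColor(p,cv2.COLOR_RGB2BGR))
for n,(a,b,e,f,lo,hi) in dict(spare=(95,150,295,345,80,100),block=(100,150,355,400,9,22),anvil=(255,290,380,418,38,52)).items():
    for w in(W0,W):
        q=w[a:b,e:f].reshape(-1,3); q=q[(q[:,2]>lo)&(q[:,2]<hi)]; print(n,len(q),q.mean(0).round(1))
q=W[120:240,380:470].reshape(-1,3); C=np.array([W2C(v) for v in q]); C=C[(C[:,2]>85)&(C[:,2]<103)&(C[:,0]<205)]
t=C[C[:,2]>np.percentile(C[:,2],50)]
print("roller top",len(C),C[:,2].max(),cv2.minAreaRect(C[:,:2].astype(np.float32)), np.polyfit(t[:,1],t[:,0],1))
E
```

```text
t 14.75 cradle [-226.1   10.   248.4] F [ 0.24  0.18 -0.87] open 0.501 q6 [ 0.36  0.21  1.79  0.    1.14 -0.01]
tool axes in cradle: [[-0.0, 0.001, -1.0], [-1.0, -0.002, 0.0], [-0.002, 1.0, 0.001]]
turn deg 1 [ 0.12  0.04 -0.  ]
turn deg -1 [-1.7988e+02  0.0000e+00  6.0000e-02]
px [ 348  262   55   55 1332] n 1332 centre x,z,skew [183.79  70.96   0.  ] y [-34.2  55.8] rms 1.4
spare 996 [744.9  -4.5  90.4]
spare 994 [744.9  -4.5  90.4]
block 925 [ 761.9 -124.6   15.1]
block 932 [ 761.8 -124.6   15.1]
anvil 169 [ 488.1 -160.    44.6]
anvil 167 [ 488.1 -160.1   44.5]
roller top 1576 102.94804712647874 ((179.96249389648438, 10.096809387207031), (92.28170013427734, 50.04221725463867), 89.65508270263672) [-4.61101762e-03  1.81863241e+02]
```

View pics/side7.png

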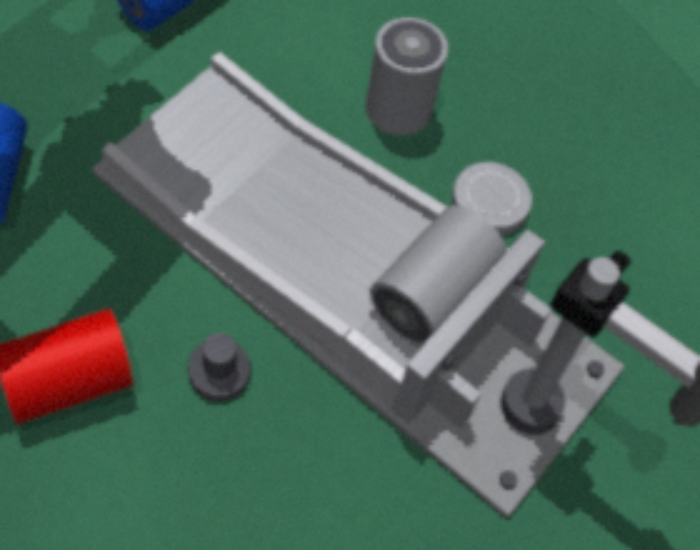

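View pics/top7.png

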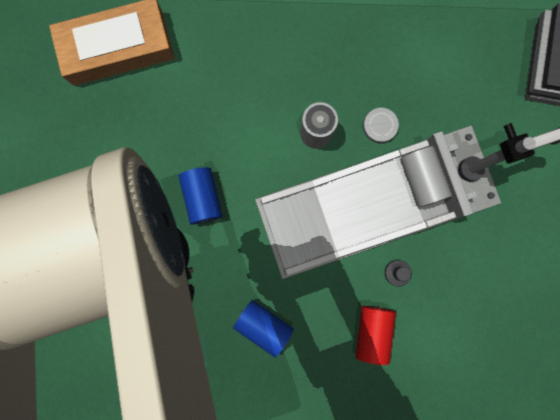

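Both views show the roller against the stop, at side crop (440,270) and top (427,177). Its position is unchanged since I retracted the hand, which is clear, and the bystanders haven't moved.

```bash
python3 -c "
from rig import r
print(r.sign_off())"
```

```text
the job is handed in; nothing more can be done
None
```

The roller is seated against the end stop, the hand is clear of everything, and the job is handed in at about 15 s of the 40 s allowed. `sign_off()` reports no verdict.

I pushed the roller with two half-open fingers spread across it, at about 25 mm/s. The wrist read 2–4 N at the checks on the ramp. The roller stayed on the fingers at each of those checks (x ≈ 28, 78 and 128). After the crest it rolled the last stretch into the seat by itself.

**Roller position at the end:**

| Check | Measured | Required |
|---|---|---|
| Along the lane (x) | 181.9 mm (top), 183.8 mm (side) | 182 ± 4 mm |
| Height (z) | 71.0 mm | 70.5 ± 4 mm |
| Across the lane (y) | about +10.5 mm | within 25 mm |
| Skew of the axis | about 0.005 rad | below 0.08 rad |

- **Disagreement:** the two cameras differ by about 2 mm along the lane. The side camera read about 2 mm too far uphill at the start as well, so I trust the top value.
- **At rest:** the side-view position was the same before and after I took the hand away.
- **Other pieces:** the spare, test block and anvil are within 0.1 mm of where they started.

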